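# Tighten a phone screen press in cross order, in two rounds

### The job

A phone is held in the screen press: take the wing-nut key from the tray and tighten the four wing nuts with it in cross order (after the first nut the diagonally opposite one, then the other two), in two rounds, so that the glass is pressed evenly: about an eighth of a turn clockwise on each nut first, then round again in cross order until every nut is tight against its stop. Then stand the key upright in the tray again. Turn the nuts only with the key, keep your fingers off the press, and leave the jar, the side cutter and the screwdriver where they are.

Things in the scene. Friction and masses are not known exactly. Their poses are not given: they have to be found in the camera images.
- press: Screen press fixed to the bench: base 140 x 200 x 12 mm, a black phone, over it an open dark steel frame 130 x 190 mm, top face 32.5 mm above the bench, a wing nut on each corner. Origin: centre of underside; x away from the robot (short side), y left (long side). Nut axes at (x,y) mm: nut_1 (50,80), nut_2 (50,-80), nut_3 (-50,-80), nut_4 (-50,80).
- key: Loose wing-nut key, 96 mm tall, about 220 g, upright in the tray. Origin: centre of the foot's underside; z up, x along the slot. Foot 40 x 38 mm under a 55 mm disc, 32 mm high; slot 12 mm wide, 22 mm deep, open below and at both ends, lips rounded. Flat black handle 52 to 96 mm above the origin, 56 mm wide along x, 20 mm thick along y: grip across the thickness.
- tray: Shallow white repair tray with a rim, 83 x 136 mm outside, fixed to the bench. Origin: centre of the underside; its x axis runs across the short side, its y axis along the long side. Floor 3 mm above the bench, rim 12 to 14 mm high and 3 mm thick.
- jar: Bystander: jar with a green lid, 45 mm wide, 30 mm tall; origin at the centre of its underside.
- cutter: Bystander: side cutter lying flat, blue handles, 129 x 45 x 9 mm; origin under its middle.
- driver: Bystander: stubby screwdriver with a black handle, lying, 18 x 87 x 18 mm; origin under its middle.
- nut_1 (a joint): Turn of the far left wing nut (diagonally opposite nut_3), rad: grows as the nut is turned clockwise seen from above (tightening), starts between 0 and 0.2 (slack), hard stop at 1.57 (tight). Turns against a steady friction of 0.15 N m and stays where it is left; its height does not change.
- nut_1_top (a point): Middle of the far left nut's top edge, on its axis, 54.5 mm above the bench; x always along the wings, z up. Wings: one upright blade 36 mm long, 6 mm thick, 14 mm above a 24 mm wide hub, top edge rounded. Key slot goes over it with 3 mm play each side (about 0.17 rad lost turn from the middle); key foot meets the hub with its underside 14 mm below this point.
- nut_2 (a joint): Turn of the far right wing nut (diagonally opposite nut_4), rad: grows as the nut is turned clockwise seen from above (tightening), starts between 0 and 0.2 (slack), hard stop at 1.57 (tight). Turns against a steady friction of 0.15 N m and stays where it is left; its height does not change.
- nut_2_top (a point): Middle of the far right nut's top edge, on its axis, 54.5 mm above the bench; x always along the wings, z up. Wings: one upright blade 36 mm long, 6 mm thick, 14 mm above a 24 mm wide hub, top edge rounded. Key slot goes over it with 3 mm play each side (about 0.17 rad lost turn from the middle); key foot meets the hub with its underside 14 mm below this point.
- nut_3 (a joint): Turn of the near right wing nut (diagonally opposite nut_1), rad: grows as the nut is turned clockwise seen from above (tightening), starts between 0 and 0.2 (slack), hard stop at 1.57 (tight). Turns against a steady friction of 0.15 N m and stays where it is left; its height does not change.
- nut_3_top (a point): Middle of the near right nut's top edge, on its axis, 54.5 mm above the bench; x always along the wings, z up. Wings: one upright blade 36 mm long, 6 mm thick, 14 mm above a 24 mm wide hub, top edge rounded. Key slot goes over it with 3 mm play each side (about 0.17 rad lost turn from the middle); key foot meets the hub with its underside 14 mm below this point.
- nut_4 (a joint): Turn of the near left wing nut (diagonally opposite nut_2), rad: grows as the nut is turned clockwise seen from above (tightening), starts between 0 and 0.2 (slack), hard stop at 1.57 (tight). Turns against a steady friction of 0.15 N m and stays where it is left; its height does not change.
- nut_4_top (a point): Middle of the near left nut's top edge, on its axis, 54.5 mm above the bench; x always along the wings, z up. Wings: one upright blade 36 mm long, 6 mm thick, 14 mm above a 24 mm wide hub, top edge rounded. Key slot goes over it with 3 mm play each side (about 0.17 rad lost turn from the middle); key foot meets the hub with its underside 14 mm below this point.
Things that resemble listed ones, but are neither listed nor needed, are in the scene too. What is shaped like the key but red or yellow is not meant.

How it is judged:
By the outcome, as a careful person would: the job done as asked, in the order asked, and still so for the second after the job is handed in, with the robot touching nothing.
It also fails if it takes over 72 s, if anything falls off the work surface, if the arm or the gripper's body presses on something with over 40 N, if the wrist force passes 120 N, or if a joint passes its speed limit or range.

### The arm

A 7-joint arm with a two-finger parallel gripper is mounted at the origin on a cart in front of the work surface, level with it; the furniture and walls round the work are solid. World frame = base frame: x ahead of the robot, y to its left, z up, the work surface at z = 0. Lengths are in m, angles in rad, forces in N, time in s.
With the tool pointing down it reaches from about 0.425 to 0.925 m from the base axis. Payload 6.8 kg.
Tool frame: the origin (TCP) lies on the mounting face of the last link; the fingertips stand 173 mm ahead of it and the grasp point (between the pads) lies 155 mm ahead of it; z points along the fingers, y is the line along which they close (so a half turn about z gives the same grasp; the last joint's range is limited). The gripper opens to 85 mm and grips with 20 to 120 N. Pads are 22 mm wide; open, the fingers measure 114 mm over their backs; the gripper's body (76 mm by 85 mm) begins 54 mm behind the grasp point. The pads swing forward as they close: fully open they stand 13 mm farther back than shut.
Start: joints at [1.189, 0.477, 0.022, 1.555, -0.011, 1.109, -0.083], TCP at [0.183, -0.65, 0.405] pointing down, gripper open.
Joint ranges: [-2.96, 2.96], [-0.34, 2.1], [-1.41, 1.46], [0.24, 2.44], [-1.37, 4.51], [0.17, 1.92], [-2.96, 2.96]. Speed limits (rad/s): [2.39, 2.39, 3.14, 3.14, 3.14, 3.14, 3.14].

### API

Orientations are given as a unit quaternion [w, x, y, z].
In Python, from station import bot gives the robot as it stands. The module is installed in compiled form; this text tells all that it offers.
- The arm moves only by the shell command python3 -m pendant 'ROWS' [FORCE]. ROWS is JSON, a list of rows, each a list of 5 numbers: the finger opening in m, from 0 to 0.0854, then the shift along the tool's x, y, z in m, then the turn about the tool's z in degrees. In form: [[jaw, x, y, z, yaw], ...]. A call has 1 to 12 rows; each row shifts and turns the commanded pose from where the row before left it, along the tool's axes as they then stand; what a row does not reach is not made up. A row lasts 1/12 s, in which the tool goes at most 41.7 mm and 7.16 degrees, less where a joint would pass 70% of its speed; a pose out of reach is approached as far as the arm can. A call with a gripper value outside its range is refused whole. The fingers move at their own pace and stop on an object; FORCE is the grip in N (left out, the last holds). Time passes only in rows, so rows that do not move let the fingers close. It gives the time, the measured TCP pose, the force, the opening and the grip force at its end, in the units of the state.
- bot.get_obs(): the state, without advancing time (a new reading comes with each control period).
- bot.read_camera(name): name is "scene" or "top" or "wrist"; returns (picture, depth): 480x640x3 uint8, blue, green, red; 480x640 float32, m along the optical axis (not along the pixel's ray), 0 where there is no reading.
- bot.camera_model(name): a dict with "intrinsics" (3x3 intrinsics, pixels), "R" (3x3) and "t" (3): a world point X has camera coordinates R X + t. Camera axes: x right, y down, z forward; pixel columns grow to the right and rows downward; lengths in m; the calibration is good to about 2 mm. A picture is of the moment at which its call begins: read the wrist's pose just before it. camera_model takes no time and is no camera call; for the wrist camera it gives the pose at the moment of the call.
- bot.hand_in(): hands the job in; it is judged then, once.
Trained networks look in the newest picture that a camera, given by its name, has taken for a name from the list of things; names that differ only in an ending like _2 or _b are one class to them, and where a whole thing is asked for, a point or a joint stands for the part that bears it (a point fixed in the world has none). Each returns a list of dicts, best first, with "score" (0 to 1); they miss things now and then, are a little off and sometimes report something else, mostly with a low value. They report only what shows in the picture. A call takes as long as a camera call. They do not tell look-alikes from the thing itself.
- bot.boxes_of(name, camera): "at" ([column, row] in pixels, amid what is visible of it).
- bot.trace(name, camera): "mask" (480x640 bool, what is visible of it) and "at" ([column, row] in pixels, amid what is visible of it).
- bot.pinpoint(name, camera): "at" ([column, row] in pixels: a listed point, or the origin of a listed thing).
The state is a dict: "t": time; "q": joint angles; "joint_vel": joint speeds; "joint_torque": joint torques, N m; "eef_pos": TCP position; "tool_rot": TCP orientation; "contact_force": force on the tool from outside, world axes, zero at the start; "torque": the same for the moment, N m; "gripper_width": opening from 0.0 (shut) to 1.0 (fully open); "grasp_force": force on a finger pad.
Only numpy, scipy, OpenCV 4.12 (cv2) and the standard library are available. Lean on these libraries where they do the work, as an engineer would, in place of code of your own. Each camera call takes 0.05 s, during which the arm holds its last target. There are 200 camera calls.

## Working session

There is one attempt and no reset: what is moved stays moved. The work goes in short steps, Python scripts to look and compute and a shell command to move; the robot and the scene stay as the last step left them, time stands still between calls to the robot, and variables do not carry over. Pictures are saved under pics/ and viewed, at most 10 in all, crops included, and the job is handed in when it is done.

```bash
mkdir -p pics
cat > h.py <<'E'
import numpy as np,cv2
from station import bot
def ray(cam,px,z):
    m=bot.camera_model(cam);K=np.array(m["intrinsics"]);R=np.array(m["R"]);t=np.array(m["t"])
    d=R.T@np.linalg.inv(K)@np.array([px[0],px[1],1.]);c=-R.T@t
    return c+d*(z-c[2])/d[2]
def st():
    o=bot.get_obs();R=cv2.Rodrigues(np.zeros(3))[0]
    from scipy.spatial.transform import Rotation as Ro
    q=o["tool_rot"];R=Ro.from_quat([q[1],q[2],q[3],q[0]]).as_matrix()
    return o,R
E
python3 - <<'E'
from h import *
o,R=st();print(o["t"],o["eef_pos"],R.round(3).tolist(),o["gripper_width"])
for c in("top","scene"):
    p,d=bot.read_camera(c);cv2.imwrite(f"pics/{c}0.png",p)
    for n in("key","tray","press","nut_1_top","jar","cutter","driver"):
        z={"nut_1_top":.0545,"key":.003}.get(n,0)
        for r in bot.pinpoint(n,c)[:6]: print(c,n,np.round(r["at"]),round(r["score"],2),ray(c,r["at"],z).round(3))
print(bot.get_obs()["t"])
E
```

```text
0.0 [ 0.1824492  -0.64959498  0.40374552] [[0.963, 0.27, -0.001], [0.27, -0.963, 0.002], [-0.0, -0.002, -1.0]] 0.9975313383151961
top key [390. 260.] 0.69 [ 0.491 -0.24   0.003]
top key [361. 317.] 0.68 [ 0.385 -0.187  0.003]
top key [420. 322.] 0.6 [ 0.378 -0.297  0.003]
top key [265. 251.] 0.39 [ 0.504 -0.007  0.003]
top tray [401. 254.] 0.78 [ 0.503 -0.263  0.   ]
top press [263. 253.] 0.61 [ 0.5   -0.005  0.   ]
top nut_1_top [222. 213.] 0.53 [0.565 0.064 0.054]
top jar [286. 166.] 0.97 [ 0.667 -0.043  0.   ]
top cutter [384. 172.] 0.91 [ 0.659 -0.231  0.   ]
top driver [276. 324.] 0.85 [ 0.371 -0.031  0.   ]
scene key [299. 336.] 0.97 [ 0.383 -0.192  0.003]
scene key [354. 371.] 0.88 [ 0.377 -0.291  0.003]
scene key [373. 312.] 0.64 [ 0.496 -0.245  0.003]
scene tray [380. 318.] 0.95 [ 0.494 -0.26   0.   ]
scene press [255. 252.] 0.58 [ 0.5   -0.002  0.   ]
scene nut_1_top [248. 193.] 0.42 [0.575 0.081 0.054]
scene jar [336. 223.] 0.69 [ 0.666 -0.055  0.   ]
scene driver [216. 294.] 0.9 [ 0.376 -0.03   0.   ]
scene driver [201. 218.] 0.29 [0.517 0.151 0.   ]
0.8
```

View pictures.

View pics/top0.png

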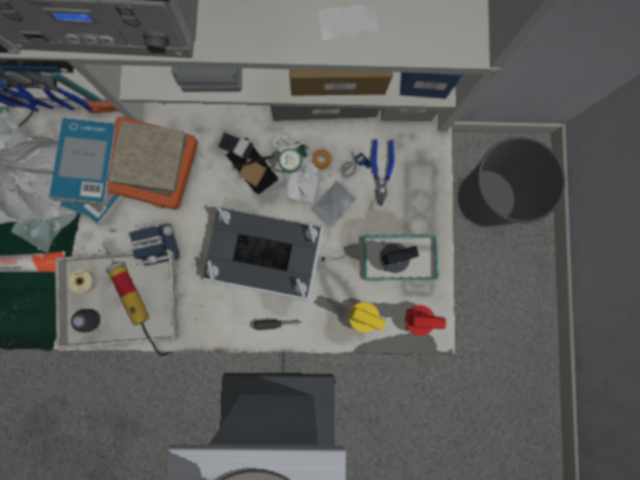

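Run:
```python
import cv2
p=cv2.imread("pics/scene0.png")
cv2.imwrite("pics/sc.png",cv2.resize(p[170:420,150:450],None,fx=2.4,fy=2.4,interpolation=cv2.INTER_CUBIC))
```

```text
(no output)
```

View pics/sc.png

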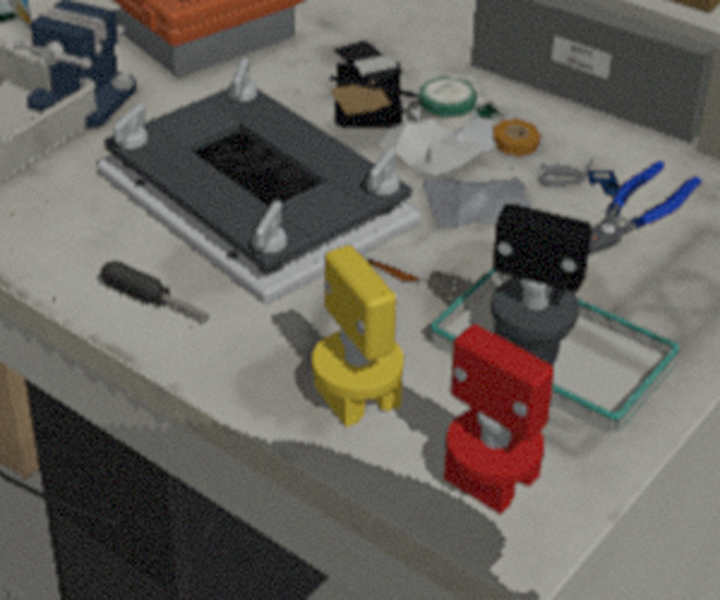

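The black key in the tray is at top (390,260). The look-alikes are yellow at (365,317) and red at (422,321). The black one fits because it has a black handle and stands in the tray, and the crop confirms it at about (540,260). Next I'll move above it.

```bash
python3 -m pendant '[[0.085,0.030,-0.022,0,0],[0.085,0.030,-0.022,0,0],[0.085,0.030,-0.022,0,0],[0.085,0.030,-0.022,0,0],[0.085,0.030,-0.022,0,0],[0.085,0.030,-0.022,0,0],[0.085,0.030,-0.022,0,0],[0.085,0.030,-0.022,0,0],[0.085,0.030,-0.022,0,0],[0.085,0.030,-0.022,0,0],[0.085,0.030,-0.022,0,0],[0.085,0.030,-0.022,0,0]]' 40
python3 - <<'E'
from h import *
o,R=st();print(o["t"],o["eef_pos"],o["q"],R.round(3).tolist())
p,d=bot.read_camera("wrist");cv2.imwrite("pics/w1.png",p);np.save("d1.npy",d)
m=bot.camera_model("wrist");print((-np.array(m["R"]).T@m["t"]).round(3),np.array(m["R"]).round(3).tolist())
for n,z in(("key",.003),("tray",0),("press",0),("nut_1_top",.0545)):
    for r in bot.pinpoint(n,"wrist")[:6]: print(n,np.round(r["at"]),round(r["score"],2),ray("wrist",r["at"],z).round(3))
E
```

```text
t: 1.8
eef_pos: [0.4585, -0.2968, 0.4051]
tool_rot: [0.0, 0.991, 0.136, 0.0]
contact_force: [2.0, 0.0, -0.0]
gripper_width: 0.998
grasp_force: 0.0
1.8 [ 0.45853531 -0.2968302   0.40506304] [ 0.60145339  0.27338579 -0.16955658  1.85591616  0.05383481  1.01593022
 -0.88749449] [[0.963, 0.27, 0.001], [0.27, -0.963, -0.0], [0.0, 0.001, -1.0]]
[ 0.532 -0.27   0.374] [[0.279, -0.96, -0.002], [-0.923, -0.269, 0.274], [-0.264, -0.075, -0.962]]
key [189. 245.] 0.94 [ 0.392 -0.186  0.003]
key [270. 153.] 0.77 [ 0.497 -0.239  0.003]
key [291. 275.] 0.72 [ 0.39  -0.287  0.003]
tray [287. 152.] 0.75 [ 0.499 -0.256  0.   ]
```

View pics/w1.png

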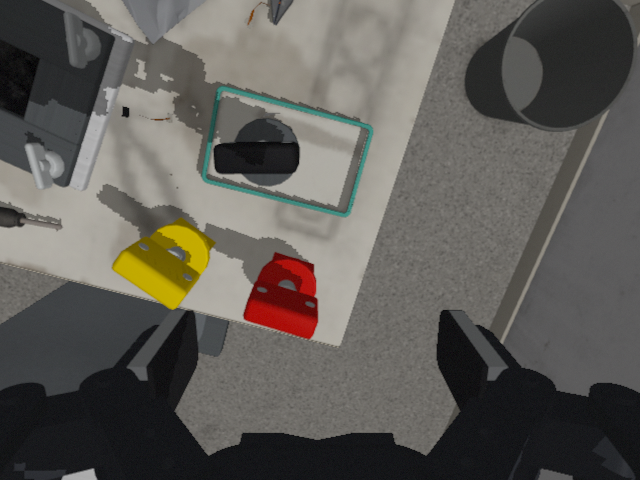

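Wrist view: the black handle spans about (215–298, 157) in the tray, with yellow at (165,265) and red at (285,295). Two nuts show at (80,40) and (45,165). I'll measure the handle and nuts from the depth image.

```bash
cat >> h.py <<'E'
def cloud(cam,d,m=None):
    m=m or bot.camera_model(cam);K=np.array(m["intrinsics"]);R=np.array(m["R"]);t=np.array(m["t"])
    v,u=np.mgrid[:480,:640]
    P=np.stack([(u-K[0,2])/K[0,0]*d,(v-K[1,2])/K[1,1]*d,d],-1)
    W=(P-t)@R; W[d<=0]=np.nan
    return W
def rect(P):
    (c,s,a)=cv2.minAreaRect((P[:,:2]*1000).astype(np.float32))
    if s[0]<s[1]: s=s[::-1];a+=90
    return np.round(c,1),np.round(s,1),round(a%180,1),len(P)
E
python3 - <<'E'
from h import *
W=cloud("wrist",np.load("d1.npy"))
z=W[...,2]
def sel(x0,x1,y0,y1,z0,z1):
    return W[(W[...,0]>x0)&(W[...,0]<x1)&(W[...,1]>y0)&(W[...,1]<y1)&(z>z0)&(z<z1)]
P=sel(.44,.56,-.32,-.17,.085,.12);print(np.percentile(P[:,2],[5,50,95]))
P=P[P[:,2]>np.median(P[:,2])-.004];print("handle",rect(P))
P=sel(.44,.56,-.34,-.15,.026,.045);print("disc",rect(P),np.median(P[:,2]))
P=sel(.42,.58,-.36,-.15,.009,.018);print("tray",rect(P))
P=sel(.3,.8,-.15,.3,.044,.06)
print(len(P));import scipy.cluster.hierarchy as H
L=H.fclusterdata(P[::3,:2],.03,'distance')
for k in set(L): print(rect(P[::3][L==k]),np.percentile(P[::3][L==k][:,2],90))
print(bot.get_obs()['t'])
E
```

```text
[0.0948488  0.09788648 0.09923303]
handle (array([ 493.6, -245.4]), array([55.8, 19.2]), 105.6, 2446)
disc (array([ 494.2, -247.1]), array([54.4, 50.4]), 25.0, 1549) 0.034125470695127356
tray (array([ 494.7, -260.2]), array([136.2,  83.3]), 91.4, 2275)
1444
(array([436.9, -77.5]), array([35.6,  8.3]), 22.2, 225) 0.05408424556240167
(array([534.8, -94.4]), array([35.2, 10. ]), 7.2, 257) 0.05401282050885857
2.05
```

```bash
python3 -m pendant '[[0.05,0.024,-0.020,0,0],[0.05,0.024,-0.020,0,0],[0.05,0,0,0,7],[0.05,0,0,0,7],[0.05,0,0,0,7],[0.05,0,0,0,7],[0.05,0,0,0,7],[0.05,0,0,0,7],[0.05,0,0,0,7],[0.05,0,0,0,7],[0.05,0,0,0,7],[0.05,0,0,0,7]]' >/dev/null
python3 -m pendant '[[0.05,0,0,0.02,7],[0.05,0,0,0.03,7],[0.05,0,0,0.03,6]]'
python3 - <<'E'
from h import *
o,R=st();print(o["t"],o["eef_pos"],o["q"].round(2),R.round(3).tolist(),np.degrees(np.arctan2(R[1,0],R[0,0])))
print((R.T@(np.array([.494,-.2455,.232])-o["eef_pos"])).round(4))
E
```

```text
t: 3.3
eef_pos: [0.4924, -0.2491, 0.3249]
tool_rot: [0.0, 0.794, -0.608, 0.002]
contact_force: [-0.1, 0.1, -0.7]
gripper_width: 0.581
grasp_force: 0.0
3.3 [ 0.49241346 -0.2490777   0.32486229] [ 0.31  0.37  0.06  1.93 -0.03  0.84 -2.5 ] [[0.261, -0.965, 0.003], [-0.965, -0.261, -0.002], [0.003, -0.002, -1.0]] -74.8658863510406
[-0.0033 -0.0023  0.0929]
```

Increasing yaw lowers joint 7, which would run out of range on the nuts. I'll use the half-turned grasp instead.

```bash
python3 -m pendant '[[0.05,0,0,0,-7],[0.05,0,0,0,-7],[0.05,0,0,0,-7],[0.05,0,0,0,-7],[0.05,0,0,0,-7],[0.05,0,0,0,-7],[0.05,0,0,0,-7],[0.05,0,0,0,-7],[0.05,0,0,0,-7],[0.05,0,0,0,-7],[0.05,0,0,0,-7],[0.05,0,0,0,-7]]' >/dev/null
python3 -m pendant '[[0.05,0,0,0,-7],[0.05,0,0,0,-7],[0.05,0,0,0,-7],[0.05,0,0,0,-7],[0.05,0,0,0,-7],[0.05,0,0,0,-7],[0.05,0,0,0,-7],[0.05,0,0,0,-7],[0.05,0,0,0,-7],[0.05,0,0,0,-7],[0.05,0,0,0,-7],[0.05,0,0,0,-7]]' >/dev/null
python3 -m pendant '[[0.05,0,0,0,-7],[0.05,0,0,0,-5.5],[0.05,0,0,0,0]]' > /dev/null
cat >> h.py <<'E'
def go(x,y,z,yaw):
    o,R=st();a=np.degrees(np.arctan2(R[1,0],R[0,0]))
    d=R.T@(np.array([x,y,z])-o["eef_pos"])
    print("t",round(o["t"],2),"pos",np.round(o["eef_pos"],4),"yaw",round(a,1),"q7",round(o["q"][6],2),"tool d",d.round(4),"turn",round((a-yaw+180)%360-180,1),"F",np.round(o["contact_force"],1),"M",np.round(o["torque"],2),"w",round(o["gripper_width"],3),"g",round(o["grasp_force"],1))
E
python3 - <<'E'
from h import *
go(.494,-.2455,.232,105.6)
E
```

```text
t 5.55 pos [ 0.492  -0.2491  0.3244] yaw 106.2 q7 0.35 tool d [0.0029 0.003  0.0924] turn 0.6 F [-0.2 -0.7 -0.3] M [ 0.02 -0.01 -0.02] w 0.584 g 0.0
```

```bash
python3 -m pendant '[[0.05,0.003,0.003,0.018,0.6],[0.05,0,0,0.025,0],[0.05,0,0,0.025,0],[0.05,0,0,0.02,0],[0.05,0,0,0.004,0],[0.05,0,0,0,0],[0.02,0,0,0,0],[0.015,0,0,0,0],[0.015,0,0,0,0],[0.015,0,0,0,0],[0.015,0,0,0,0],[0.015,0,0,0,0]]' 80
python3 - <<'E'
from h import *
go(.494,-.2455,.232,105.6)
E
```

```text
t: 6.55
eef_pos: [0.4958, -0.2436, 0.2341]
tool_rot: [0.001, 0.605, 0.796, 0.0]
contact_force: [-1.5, -0.4, 6.9]
gripper_width: 0.221
grasp_force: 78.3
t 6.55 pos [ 0.4958 -0.2436  0.2341] yaw 105.6 q7 0.24 tool d [-0.0014 -0.0022  0.0021] turn -0.0 F [-1.5 -0.4  6.9] M [-0.06  0.23 -0.1 ] w 0.221 g 78.3
```

```bash
python3 -m pendant '[[0.015,0,0,-0.02,0],[0.015,0,0,-0.03,0],[0.015,0,0,-0.03,0],[0.015,0,0,-0.02,0],[0.015,0.026,0.017,-0.008,0],[0.015,0.026,0.017,-0.008,0],[0.015,0.026,0.017,-0.008,0],[0.015,0.026,0.017,-0.008,0],[0.015,0.026,0.017,-0.008,0],[0.015,0.026,0.017,-0.008,0],[0.015,0.026,0.017,-0.008,0],[0.015,0.026,0.017,-0.008,0]]' >/dev/null
python3 -m pendant '[[0.015,0,0,0,-7],[0.015,0,0,0,-7],[0.015,0,0,0,-7],[0.015,0,0,0,-7],[0.015,0,0,0,-7],[0.015,0,0,0,-7],[0.015,0,0,0,-7],[0.015,0,0,0,-7],[0.015,0,0,0,-7],[0.015,0,0,0,-7],[0.015,0,0,0,-7],[0.015,0,0,0,-7]]' > /dev/null
cat >> h.py <<'E'
def nuts(name,x0=.3,x1=.7,y0=-.16,y1=.2):
    import scipy.cluster.hierarchy as H
    p,d=bot.read_camera("wrist");cv2.imwrite(f"pics/{name}.png",p);np.save(name+".npy",d)
    W=cloud("wrist",d).reshape(-1,3)
    P=W[(W[:,0]>x0)&(W[:,0]<x1)&(W[:,1]>y0)&(W[:,1]<y1)&(W[:,2]>.047)&(W[:,2]<.06)]
    L=H.fclusterdata(P[:,:2],.02,'distance') if len(P)<6000 else []
    for k in set(L):
        Q=P[L==k]
        if len(Q)<40: continue
        print(rect(Q),np.percentile(Q[:,2],[10,95]).round(4)); T=Q[Q[:,2]>.0525]
        if len(T)>30:
            c=T.mean(0);u,s,v=np.linalg.svd(T[:,:2]-c[:2],full_matrices=False);print("   top",rect(T), c.round(4), "pca",np.degrees(np.arctan2(v[0,1],v[0,0]))%180)
E
python3 - <<'E'
from h import *
go(.57,-.007,.4,190)
nuts("w2")
E
```

```text
t 8.55 pos [ 0.57   -0.0064  0.3967] yaw -170.1 q7 1.24 tool d [ 0.0001 -0.0006 -0.0033] turn -0.1 F [-0.5  0.1 -1.8] M [ 0.05 -0.03 -0.04] w 0.226 g 78.4
(array([563.7,  64.8]), array([34.8, 10.2]), 23.5, 391) [0.0489 0.0546]
   top (array([564.3,  64.7]), array([34.3,  5.5]), 32.7, 238) [0.5646 0.0651 0.0536] pca 31.54415380227784
(array([465.5,  81.5]), array([35.1, 10.5]), 21.4, 549) [0.0487 0.0546]
   top (array([465.5,  81.5]), array([34.9,  5.9]), 12.8, 327) [0.4657 0.0816 0.0536] pca 13.324656465524672
(array([611.3, 143.3]), array([115.6,  46. ]), 137.9, 1094) [0.0482 0.0594]
   top (array([609. , 144.4]), array([110.8,  45.3]), 137.0, 586) [0.6105 0.14   0.0566] pca 156.08801274163127
(array([512.5, 182.9]), array([72.3, 54.2]), 16.3, 723) [0.0511 0.0596]
   top (array([512.5, 182.9]), array([72.3, 54.2]), 16.3, 563) [0.5142 0.1706 0.056 ] pca 5.600065045116485
(array([441.4, -74.7]), array([29.5, 10.2]), 13.3, 487) [0.0489 0.0549]
   top (array([441.4, -74.2]), array([28.4,  5.8]), 22.0, 319) [ 0.4413 -0.0744  0.0537] pca 22.138696049432813
(array([537. , -92.4]), array([35.4, 10.1]), 9.3, 476) [0.0488 0.0547]
   top (array([536.5, -92.4]), array([34.7,  5.7]), 13.4, 286) [ 0.5364 -0.0925  0.0536] pca 13.91637081990277
```

View pics/w2.png

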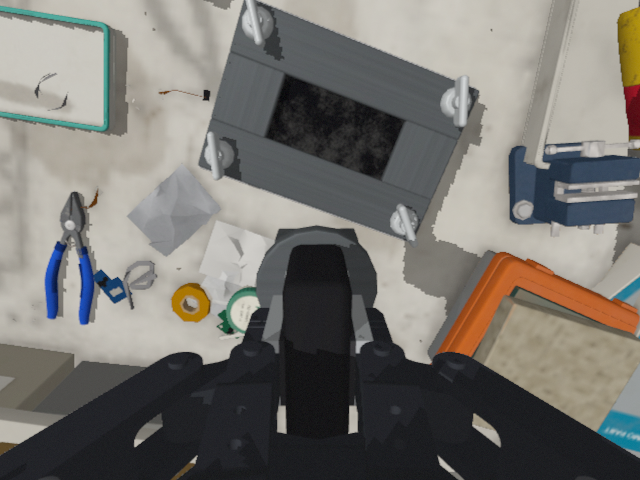

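The wrist view shows all four nuts: nut_1 at (403,222), nut_2 at (213,155), nut_3 at (256,22) and nut_4 at (460,100). Their wings lie at about 32°, 14°, 22° and 13° in the world. I'll start with nut_1.

```bash
python3 -m pendant '[[0.015,-0.003,0.035,0.01,0],[0.015,-0.003,0.035,0.02,0],[0.015,0,0,0.02,-7],[0.015,0,0,0.02,-7],[0.015,0,0,0.015,-7],[0.015,0,0,0.008,-1],[0.015,0,0,0,0]]' >/dev/null
python3 - <<'E'
from h import *
go(.5638,.064,.274,212)
E
```

```text
t 9.18 pos [0.5639 0.0631 0.3019] yaw -148.7 q7 1.34 tool d [-0.0004  0.0008  0.0279] turn -0.7 F [ 0.1 -0.9 -1.4] M [ 0.01 -0.01 -0.07] w 0.223 g 78.8
```

```bash
python3 -m pendant '[[0.015,0,0.001,0.008,-0.7],[0.015,0,0,0.008,0],[0.015,0,0,0.006,0],[0.015,0,0,0.006,0],[0.015,0,0,0,0]]' >/dev/null
python3 - <<'E'
from h import *
go(.5638,.064,.274,212)
E
```

```text
t 9.6 pos [0.5637 0.0643 0.2747] yaw -147.8 q7 1.33 tool d [ 0.0001 -0.0003  0.0007] turn 0.2 F [-0.3 -0.3 -1.3] M [-0.03 -0.06  0.03] w 0.223 g 78.8
```

```bash
python3 -m pendant '[[0.015,0,0,0,7],[0.015,0,0,0,7],[0.015,0,0,0,7],[0.015,0,0,0,7]]' >/dev/null
python3 -c "
from h import *
go(.5638,.064,.274,212)"
python3 -m pendant '[[0.015,0,0,0,7],[0.015,0,0,0,7],[0.015,0,0,0,7],[0.015,0,0,0,6],[0.015,0,0,0,0]]' >/dev/null
python3 -c "
from h import *
go(.5638,.064,.274,157)"
python3 -m pendant '[[0.015,0,0,0,-5],[0.015,0,0,0,-4],[0.015,0,0,0,0]]' >/dev/null
python3 -c "
from h import *
go(.5638,.064,.31,166)"
```

```text
t 9.93 pos [0.5633 0.0656 0.2755] yaw -176.0 q7 0.9 tool d [-0.0004 -0.0016  0.0015] turn -28.0 F [-1.9  3.1 -6.2] M [0.8  0.4  0.21] w 0.222 g 78.4
t 10.35 pos [0.5635 0.0659 0.2758] yaw 157.1 q7 0.49 tool d [-0.001  -0.0017  0.0018] turn 0.1 F [-1.1  3.  -3.2] M [0.68 0.04 0.04] w 0.222 g 78.8
t 10.6 pos [0.5643 0.0644 0.276 ] yaw 166.6 q7 0.63 tool d [ 0.0004 -0.0005 -0.034 ] turn 0.6 F [ 0.8 -0.2 -1.8] M [ 0.01 -0.02 -0.  ] w 0.222 g 78.8
```

```bash
python3 -m pendant '[[0.015,0,0,-0.01,0],[0.015,0,0,-0.015,0],[0.015,0,0,-0.015,0],[0.015,0.0183,-0.0334,0,0],[0.015,0.0183,-0.0334,0,0],[0.015,0.0183,-0.0334,0,0],[0.015,0.0183,-0.0334,0,0],[0.015,0.0183,-0.0334,0,0],[0.015,0,0,0,-7],[0.015,0,0,0,-7],[0.015,0,0,0,-7],[0.015,0,0,0,-7]]' >/dev/null
python3 -m pendant '[[0.015,0,0,0.005,-7],[0.015,0,0,0.005,0],[0.015,0,0,0,0]]' >/dev/null
python3 -c "
from h import *
go(.4367,-.0769,.274,202)
nuts('w3')"
```

```text
t 11.85 pos [ 0.4355 -0.0761  0.306 ] yaw -159.0 q7 1.49 tool d [-0.0008 -0.0012  0.032 ] turn -1.0 F [-0.8  0.1 -2.4] M [-0.04  0.06  0.03] w 0.226 g 79.2
(array([550. ,  66.7]), array([5.3, 4.5]), 62.7, 49) [0.0484 0.0541]
(array([461.8,  80.3]), array([27.6,  8.7]), 11.6, 590) [0.0485 0.0545]
   top (array([461.7,  81.2]), array([26.5,  6.2]), 13.0, 284) [0.4613 0.081  0.0537] pca 13.278567146583807
```

```bash
python3 -m pendant '[[0.015,-0.001,-0.001,0.008,-1],[0.015,0,0,0.008,0],[0.015,0,0,0.008,0],[0.015,0,0,0.008,0],[0.015,0,0,0,0]]' >/dev/null
python3 -c "
from h import *
go(.4367,-.0769,.274,202)"
```

```text
t 12.32 pos [ 0.4363 -0.0764  0.272 ] yaw -157.7 q7 1.45 tool d [-0.0002 -0.0006 -0.002 ] turn 0.3 F [-0.5  0.2 -2.2] M [ 0.02 -0.02  0.02] w 0.222 g 79.5
```

```bash
python3 -m pendant '[[0.015,0,0,-0.002,7],[0.015,0,0,0,7],[0.015,0,0,0,7],[0.015,0,0,0,7],[0.015,0,0,0,7],[0.015,0,0,0,7],[0.015,0,0,0,7],[0.015,0,0,0,6],[0.015,0,0,0,0]]' >/dev/null
python3 -c "
from h import *
go(.4367,-.0769,.274,147)"
python3 -m pendant '[[0.015,0,0,0,-5],[0.015,0,0,0,-4],[0.015,0,0,0,0]]' >/dev/null
python3 -c "
from h import *
go(.5357,-.0934,.31,194)"
```

```text
t 13.07 pos [ 0.4366 -0.0742  0.2754] yaw 147.1 q7 0.63 tool d [-0.0016 -0.0022  0.0014] turn 0.1 F [ 0.7  5.2 -2.7] M [ 1.44 -0.18  0.08] w 0.225 g 79.3
t 13.32 pos [ 0.4368 -0.0762  0.2755] yaw 156.4 q7 0.77 tool d [-0.0975  0.0237 -0.0345] turn -37.6 F [ 0.5 -0.1 -1.7] M [0.28 0.03 0.02] w 0.222 g 79.3
```

```bash
python3 -m pendant '[[0.015,0,0,-0.01,0],[0.015,0,0,-0.015,0],[0.015,0,0,-0.012,0],[0.015,-0.0325,0.0079,0,0],[0.015,-0.0325,0.0079,0,0],[0.015,-0.0325,0.0079,0,0],[0.015,0,0,0,-7],[0.015,0,0,0,-7],[0.015,0,0,0,-7],[0.015,0,0,0,-7],[0.015,0,0,0,-7],[0.015,0,0,0.003,-2.6]]' >/dev/null
python3 -m pendant '[[0.015,0,0,0.003,0],[0.015,0,0,0,0]]' >/dev/null
python3 -c "
from h import *
go(.5357,-.0934,.274,194)
nuts('w4')"
```

```text
t 14.48 pos [ 0.5353 -0.0943  0.3065] yaw -166.3 q7 1.38 tool d [-0.0006  0.0008  0.0325] turn -0.3 F [-0.4  0.8 -1.2] M [-0.    0.01 -0.02] w 0.225 g 79.4
(array([438.2, -74.5]), array([35.7, 10.7]), 168.0, 1006) [0.0494 0.055 ]
   top (array([438.4, -74.7]), array([35.7,  5.9]), 159.7, 727) [ 0.438  -0.0746  0.0538] pca 159.01690348754065
(array([609.1, 137.2]), array([23.6,  4.8]), 165.0, 496) [0.0478 0.0586]
   top (array([611.5, 136.4]), array([15.1,  3.5]), 169.4, 194) [0.6123 0.1362 0.0561] pca 168.04399670527636
(array([564.3,  63.9]), array([35.7,  8.5]), 171.1, 878) [0.0482 0.0545]
   top (array([564.6,  64.4]), array([35. ,  6.6]), 169.1, 437) [0.5642 0.0645 0.0537] pca 169.16907368528712
```

Nut_1 and nut_3 have each turned about 43°. Nut_2 is next.

```bash
python3 -m pendant '[[0.015,0,0.001,0.008,0],[0.015,0,0,0.008,0],[0.015,0,0,0.008,0],[0.015,0,0,0.007,0],[0.015,0,0,0,0]]' >/dev/null
python3 -c "
from h import *
go(.5357,-.0934,.274,194)"
python3 -m pendant '[[0.015,0,0,0,7],[0.015,0,0,0,7],[0.015,0,0,0,7],[0.015,0,0,0,7],[0.015,0,0,0,7],[0.015,0,0,0,7],[0.015,0,0,0,7],[0.015,0,0,0,7],[0.015,0,0,0,0]]' >/dev/null
python3 -c "
from h import *
go(.5357,-.0934,.274,138)"
python3 -m pendant '[[0.015,0,0,0,-5],[0.015,0,0,0,-4],[0.015,0,0,0,0]]' >/dev/null
python3 -c "
from h import *
go(.4648,.0805,.31,193.3)"
```

```text
t 14.95 pos [ 0.5347 -0.0931  0.2738] yaw -166.1 q7 1.34 tool d [-0.0009 -0.0005 -0.0002] turn -0.1 F [-0.4 -0.6 -2.6] M [-0.07 -0.05  0.01] w 0.221 g 79.4
t 15.7 pos [ 0.5354 -0.0914  0.2755] yaw 137.8 q7 0.49 tool d [-0.0016 -0.0013  0.0015] turn -0.2 F [ 1.4  3.1 -2.5] M [ 0.86 -0.14  0.04] w 0.222 g 79.3
t 15.95 pos [ 0.5355 -0.0934  0.2757] yaw 147.2 q7 0.64 tool d [ 0.1536  0.1079 -0.0343] turn -46.1 F [-0.1  0.9 -2.4] M [-0.02  0.03 -0.05] w 0.227 g 79.4
```

```bash
python3 -m pendant '[[0.015,0,0,-0.01,0],[0.015,0,0,-0.015,0],[0.015,0,0,-0.012,0],[0.015,0.0307,0.0216,0,0],[0.015,0.0307,0.0216,0,0],[0.015,0.0307,0.0216,0,0],[0.015,0.0307,0.0216,0,0],[0.015,0.0307,0.0216,0,0],[0.015,0,0,0,-7],[0.015,0,0,0,-7],[0.015,0,0,0,-7],[0.015,0,0,0,-7]]' >/dev/null
python3 -m pendant '[[0.015,0,0,0,-7],[0.015,0,0,0,-7],[0.015,0,0,0.005,-4],[0.015,0,0,0.003,0],[0.015,0,0,0,0]]' >/dev/null
python3 -c "
from h import *
go(.4648,.0805,.274,193.3)"
```

```text
t 17.37 pos [0.4658 0.081  0.3047] yaw -167.3 q7 1.01 tool d [ 0.0011 -0.0002  0.0307] turn -0.6 F [-0.9  0.8 -1.5] M [ 0.04 -0.01 -0.02] w 0.225 g 79.4
```

```bash
python3 -m pendant '[[0.015,0.001,0,0.008,0],[0.015,0,0,0.008,0],[0.015,0,0,0.008,0],[0.015,0,0,0.006,0],[0.015,0,0,0,0]]' >/dev/null
python3 -c "
from h import *
go(.4648,.0805,.274,193.3)"
python3 -m pendant '[[0.015,0,0,0,7],[0.015,0,0,0,7],[0.015,0,0,0,7],[0.015,0,0,0,7],[0.015,0,0,0,7],[0.015,0,0,0,7],[0.015,0,0,0,7],[0.015,0,0,0,7],[0.015,0,0,0,0]]' >/dev/null
python3 -c "
from h import *
go(.4648,.0805,.274,137.3)"
python3 -m pendant '[[0.015,0,0,0,-5],[0.015,0,0,0,-4],[0.015,0,0,0,0]]' >/dev/null
python3 -c "
from h import *
go(.5638,.064,.31,169.1)"
```

```text
t 17.78 pos [0.4643 0.0809 0.2732] yaw -167.1 q7 0.96 tool d [-0.0004 -0.0005 -0.0008] turn -0.4 F [-0.1 -0.3 -2.3] M [-0.02 -0.01 -0.11] w 0.225 g 79.4
t 18.53 pos [0.4648 0.0832 0.275 ] yaw 136.7 q7 0.11 tool d [-0.0019 -0.002   0.0009] turn -0.6 F [ 1.3  4.7 -2.8] M [ 0.94 -0.28  0.08] w 0.226 g 79.5
t 18.78 pos [0.4649 0.0813 0.2747] yaw 146.1 q7 0.26 tool d [-0.0917  0.0409 -0.0353] turn -23.0 F [-0.1  0.7 -1.4] M [ 0.21 -0.11 -0.03] w 0.228 g 79.4
```

```bash
python3 -m pendant '[[0.015,0,0,-0.01,0],[0.015,0,0,-0.015,0],[0.015,0,0,-0.012,0],[0.015,-0.0306,0.0136,0,0],[0.015,-0.0306,0.0136,0,0],[0.015,-0.0306,0.0136,0,0],[0.015,0,0,0,-7],[0.015,0,0,0,-7],[0.015,0,0,0,-7],[0.015,0,0,0.004,-2],[0.015,0,0,0.004,0],[0.015,0,0,0,0]]' >/dev/null
python3 -c "
from h import *
go(.5638,.064,.274,169.1)
nuts('w5')"
```

```text
t 19.78 pos [0.5635 0.0629 0.3035] yaw 168.7 q7 0.71 tool d [-0.0001  0.0012  0.0295] turn -0.4 F [-0.2  0.2 -1.9] M [-0.02  0.05  0.  ] w 0.222 g 79.6
(array([466.3,  83. ]), array([35.2, 10.5]), 157.2, 1040) [0.0498 0.055 ]
   top (array([466.3,  83.1]), array([35.2,  5.9]), 148.7, 769) [0.466  0.0832 0.0539] pca 148.50774279759412
(array([597.3, 151.4]), array([91. , 41.7]), 128.2, 1574) [0.0483 0.0594]
   top (array([595.6, 152.5]), array([88.1, 40.7]), 127.1, 828) [0.593  0.1524 0.0567] pca 134.63171533467533
(array([510.9, 184.9]), array([73.8, 50.3]), 23.4, 1075) [0.0514 0.0596]
   top (array([510.9, 184.9]), array([73.8, 50.3]), 23.4, 891) [0.5168 0.1716 0.056 ] pca 6.380393656364487
(array([439.1, -71.6]), array([35.8,  5.9]), 157.7, 1008) [0.048  0.0542]
   top (array([439. , -72.1]), array([35. ,  3.4]), 158.0, 321) [ 0.4403 -0.0728  0.0535] pca 157.9512343078524
(array([536.2, -91.1]), array([35.3, 10.6]), 156.4, 957) [0.0485 0.0549]
   top (array([535.9, -91.2]), array([35.4,  6.4]), 150.1, 559) [ 0.5359 -0.0908  0.0539] pca 149.73003753363926
```

```bash
python3 -m pendant '[[0.015,0,0.001,0.008,0],[0.015,0,0,0.008,0],[0.015,0,0,0.007,0],[0.015,0,0,0.006,0],[0.015,0,0,0,0]]' >/dev/null
python3 -c "
from h import *
go(.5638,.064,.274,169.1)"
python3 -m pendant '[[0.015,0,0,0,7],[0.015,0,0,0,7],[0.015,0,0,0,7],[0.015,0,0,0,7],[0.015,0,0,0,7],[0.015,0,0,0,5]]' >/dev/null
python3 -c "
from h import *
go(.5638,.064,.274,129)"
python3 -m pendant '[[0.015,0,0,0,4]]' >/dev/null
python3 -c "
from h import *
go(.5638,.064,.274,125)"
python3 -m pendant '[[0.015,0,0,0,4]]' >/dev/null
python3 -c "
from h import *
go(.5638,.064,.274,121)"
python3 -m pendant '[[0.015,0,0,0,4]]' >/dev/null
python3 -c "
from h import *
go(.5638,.064,.274,117)"
```

```text
t 20.25 pos [0.5633 0.0641 0.2729] yaw 168.9 q7 0.68 tool d [-0.0005  0.     -0.0011] turn -0.2 F [ 0.6  0.1 -2.4] M [ 0.06 -0.   -0.01] w 0.229 g 79.6
t 20.75 pos [0.5639 0.0657 0.2744] yaw 128.6 q7 0.07 tool d [-0.0013 -0.0011  0.0004] turn -0.4 F [ 0.6  2.9 -6.3] M [ 0.91 -0.36  0.18] w 0.223 g 79.0
t 20.83 pos [0.5639 0.0657 0.2745] yaw 124.7 q7 0.01 tool d [-0.0014 -0.0011  0.0005] turn -0.3 F [ 2.2  4.3 -6.2] M [ 0.91 -0.33  0.14] w 0.224 g 79.0
t 20.92 pos [0.5639 0.0657 0.2745] yaw 120.8 q7 -0.05 tool d [-0.0014 -0.001   0.0005] turn -0.2 F [ 1.7  3.  -6.9] M [ 0.89 -0.39  0.15] w 0.221 g 79.0
t 21.0 pos [0.5639 0.0657 0.2745] yaw 116.8 q7 -0.11 tool d [-0.0015 -0.0009  0.0005] turn -0.2 F [ 1.3  2.8 -6.8] M [ 0.84 -0.41  0.84] w 0.225 g 79.5
```

```bash
python3 -m pendant '[[0.015,0,0,0,2],[0.015,0,0,0,0],[0.015,0,0,0,0]]' >/dev/null
python3 -c "
from h import *
go(.5638,.064,.274,115)"
python3 -m pendant '[[0.015,0,0,0,-6],[0.015,0,0,0,-6],[0.015,0,0,0,0]]' >/dev/null
python3 -c "
from h import *
go(.4367,-.0769,.31,158.7)"
```

```text
t 21.25 pos [0.5639 0.0657 0.2745] yaw 115.2 q7 -0.13 tool d [-0.0015 -0.0008  0.0005] turn 0.2 F [ 3.   4.4 -8.6] M [ 1.23 -0.74  1.21] w 0.224 g 79.6
t 21.5 pos [0.564  0.0636 0.2747] yaw 127.0 q7 0.05 tool d [-0.0355 -0.1863 -0.0351] turn -31.7 F [-0.4 -0.9 -1.9] M [ 0.13 -0.08  0.01] w 0.227 g 79.8
```

Nut_1 is tight: the moment rises to 1.2 N m with the key stopped. Nut_3 is next.

```bash
python3 -m pendant '[[0.015,0,0,-0.01,0],[0.015,0,0,-0.015,0],[0.015,0,0,-0.012,0],[0.015,-0.0071,-0.0373,0,0],[0.015,-0.0071,-0.0373,0,0],[0.015,-0.0071,-0.0373,0,0],[0.015,-0.0071,-0.0373,0,0],[0.015,-0.0071,-0.0373,0,0],[0.015,0,0,0,-7],[0.015,0,0,0,-7],[0.015,0,0,0,-7],[0.015,0,0,0,-7]]' >/dev/null
python3 -m pendant '[[0.015,0,0,0.004,-4],[0.015,0,0,0.004,0],[0.015,0,0,0,0]]' >/dev/null
python3 -c "
from h import *
go(.4367,-.0769,.274,158.7)
nuts('w6')"
```

```text
t 22.75 pos [ 0.4358 -0.0763  0.3037] yaw 158.6 q7 0.89 tool d [-0.0011 -0.0002  0.0297] turn -0.1 F [-0.5 -0.3 -0.7] M [-0.03  0.05  0.02] w 0.223 g 80.0
(array([465.2,  81.2]), array([35.9,  9.4]), 148.7, 1152) [0.0485 0.0546]
   top (array([466. ,  82.6]), array([35.1,  7.3]), 151.1, 597) [0.4651 0.0825 0.0537] pca 148.7648033040145
(array([562.6,  63.7]), array([35.8, 10.1]), 129.5, 954) [0.0482 0.0544]
   top (array([563.8,  64.8]), array([35.3,  6.9]), 131.5, 438) [0.5633 0.0651 0.0536] pca 131.28235360845105
(array([544.3, -95.1]), array([17. ,  4.1]), 157.9, 102) [0.0529 0.055 ]
   top (array([544.3, -95.1]), array([17. ,  3.9]), 157.9, 94) [ 0.5424 -0.0949  0.054 ] pca 154.94994916403357
```

View pics/w6.png

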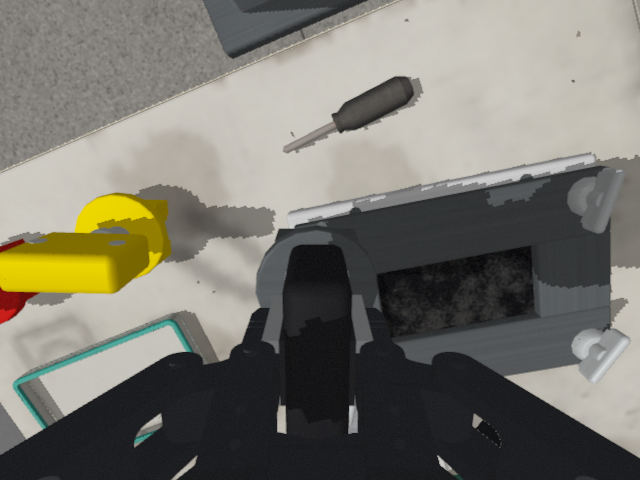

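The key sits straight in the grip above nut_3, with its disc at about (315,270). Nut_1 at (600,350) now lies at 131°.

```bash
python3 -m pendant '[[0.015,-0.001,0,0.008,0],[0.015,0,0,0.008,0],[0.015,0,0,0.007,0],[0.015,0,0,0.006,0],[0.015,0,0,0,0]]' >/dev/null
python3 -c "
from h import *
go(.4367,-.0769,.274,158.7)"
python3 -m pendant '[[0.015,0,0,0,7],[0.015,0,0,0,7],[0.015,0,0,0,7],[0.015,0,0,0,7],[0.015,0,0,0,7],[0.015,0,0,0,5]]' >/dev/null
python3 -c "
from h import *
go(.4367,-.0769,.274,118.7)"
python3 -m pendant '[[0.015,0,0,0,4]]' >/dev/null
python3 -c "
from h import *
go(.4367,-.0769,.274,114.7)"
python3 -m pendant '[[0.015,0,0,0,4]]' >/dev/null
python3 -c "
from h import *
go(.4367,-.0769,.274,110.7)"
python3 -m pendant '[[0.015,0,0,0,4]]' >/dev/null
python3 -c "
from h import *
go(.4367,-.0769,.274,106.7)"
```

```text
t 23.22 pos [ 0.4364 -0.0763  0.2732] yaw 158.9 q7 0.84 tool d [-0.0005 -0.0004 -0.0008] turn 0.2 F [-0.   0.3 -1.9] M [0.   0.02 0.05] w 0.229 g 80.0
t 23.72 pos [ 0.4373 -0.0746  0.2745] yaw 118.6 q7 0.22 tool d [-0.0017 -0.0016  0.0005] turn -0.1 F [ 2.2  5.6 -5.1] M [ 1.51 -0.41  0.2 ] w 0.222 g 79.5
t 23.8 pos [ 0.4374 -0.0746  0.2745] yaw 114.7 q7 0.16 tool d [-0.0018 -0.0016  0.0005] turn 0.0 F [ 2.   4.9 -5.7] M [ 1.48 -0.42  0.17] w 0.221 g 79.6
t 23.88 pos [ 0.4374 -0.0747  0.2745] yaw 110.8 q7 0.1 tool d [-0.0018 -0.0015  0.0005] turn 0.1 F [ 1.7  5.7 -5.2] M [ 1.42 -0.46  0.17] w 0.226 g 79.6
t 23.97 pos [ 0.4374 -0.0746  0.2745] yaw 106.9 q7 0.04 tool d [-0.002  -0.0014  0.0005] turn 0.2 F [ 0.8  4.6 -6.1] M [ 1.29 -0.43  1.31] w 0.22 g 81.0
```

```bash
python3 -m pendant '[[0.015,0,0,0,1],[0.015,0,0,0,0]]' >/dev/null
python3 -c "
from h import *
go(.4367,-.0769,.274,106)"
python3 -m pendant '[[0.015,0,0,0,-6],[0.015,0,0,0,-6],[0.015,0,0,0,0]]' >/dev/null
python3 -c "
from h import *
go(.5357,-.0934,.31,149.7)"
```

```text
t 24.13 pos [ 0.4374 -0.0745  0.2745] yaw 106.2 q7 0.03 tool d [-0.0021 -0.0014  0.0005] turn 0.2 F [ 1.1  4.  -5.4] M [ 1.38 -0.48  1.34] w 0.222 g 80.7
t 24.38 pos [ 0.437  -0.0763  0.2746] yaw 118.1 q7 0.22 tool d [-0.0616  0.0789 -0.0354] turn -31.6 F [-0.4  0.5 -2. ] M [ 0.05 -0.05 -0.02] w 0.222 g 80.0
```

```bash
python3 -m pendant '[[0.015,0,0,-0.01,0],[0.015,0,0,-0.015,0],[0.015,0,0,-0.012,0],[0.015,-0.0205,0.0263,0,0],[0.015,-0.0205,0.0263,0,0],[0.015,-0.0205,0.0263,0,0],[0.015,0,0,0,-7],[0.015,0,0,0,-7],[0.015,0,0,0,-7],[0.015,0,0,0,-7],[0.015,0,0,0.004,-4],[0.015,0,0,0.004,0]]' >/dev/null
python3 -m pendant '[[0.015,0,0,0,0]]' >/dev/null
python3 -c "
from h import *
go(.5357,-.0934,.274,149.7)"
```

```text
t 25.47 pos [ 0.5351 -0.0942  0.3033] yaw 149.6 q7 0.73 tool d [-0.0002  0.0011  0.0293] turn -0.1 F [-0.5 -0.  -1.7] M [0.06 0.03 0.  ] w 0.221 g 80.1
```

```bash
python3 -m pendant '[[0.015,0,0.001,0.008,0],[0.015,0,0,0.008,0],[0.015,0,0,0.007,0],[0.015,0,0,0.006,0],[0.015,0,0,0,0]]' >/dev/null
python3 -c "
from h import *
go(.5357,-.0934,.274,149.7)"
python3 -m pendant '[[0.015,0,0,0,7],[0.015,0,0,0,7],[0.015,0,0,0,7],[0.015,0,0,0,7],[0.015,0,0,0,7],[0.015,0,0,0,5]]' >/dev/null
python3 -c "
from h import *
go(.5357,-.0934,.274,109.7)"
python3 -m pendant '[[0.015,0,0,0,4]]' >/dev/null
python3 -c "
from h import *
go(.5357,-.0934,.274,105.7)"
python3 -m pendant '[[0.015,0,0,0,4]]' >/dev/null
python3 -c "
from h import *
go(.5357,-.0934,.274,101.7)"
python3 -m pendant '[[0.015,0,0,0,3]]' >/dev/null
python3 -c "
from h import *
go(.5357,-.0934,.274,98.7)"
```

```text
t 25.88 pos [ 0.5354 -0.0929  0.273 ] yaw 149.9 q7 0.7 tool d [-0.0005 -0.0002 -0.001 ] turn 0.2 F [ 0.4  0.2 -1.7] M [ 0.03  0.01 -0.02] w 0.225 g 80.1
t 26.38 pos [ 0.5362 -0.0921  0.2745] yaw 109.6 q7 0.09 tool d [-0.001  -0.0009  0.0005] turn -0.1 F [ 1.6  2.6 -6.3] M [ 0.5  -0.37  0.2 ] w 0.227 g 79.7
t 26.47 pos [ 0.5362 -0.0921  0.2744] yaw 105.7 q7 0.03 tool d [-0.0011 -0.0009  0.0004] turn -0.0 F [ 1.3  2.3 -6.1] M [ 0.49 -0.42  0.21] w 0.225 g 79.7
t 26.55 pos [ 0.5362 -0.0921  0.2744] yaw 101.7 q7 -0.03 tool d [-0.0012 -0.0008  0.0004] turn 0.0 F [ 1.2  1.8 -5.2] M [ 0.39 -0.37  0.18] w 0.223 g 79.7
t 26.63 pos [ 0.5362 -0.0921  0.2744] yaw 98.8 q7 -0.07 tool d [-0.0012 -0.0007  0.0004] turn 0.1 F [ 1.4  0.7 -5.9] M [ 0.37 -0.41  1.15] w 0.22 g 80.4
```

Nut_2 has reached its stop. I'll give it a small extra push, back off and move to nut_4 (148.6°).

```bash
python3 -m pendant '[[0.015,0,0,0,1],[0.015,0,0,0,0]]' >/dev/null
python3 -c "
from h import *
go(.5357,-.0934,.274,98)"
python3 -m pendant '[[0.015,0,0,0,-6],[0.015,0,0,0,-6],[0.015,0,0,0,0]]' >/dev/null
python3 -m pendant '[[0.015,0,0,-0.01,0],[0.015,0,0,-0.015,0],[0.015,0,0,-0.012,0],[0.015,0,0,0,0]]' >/dev/null
python3 -c "
from h import *
go(.4648,.0805,.31,148.6)"
```

```text
t 26.8 pos [ 0.5362 -0.092   0.2744] yaw 98.1 q7 -0.08 tool d [-0.0013 -0.0007  0.0004] turn 0.1 F [ 3.2  1.7 -6.8] M [ 0.47 -0.64  1.15] w 0.226 g 80.1
t 27.38 pos [ 0.5371 -0.093   0.3148] yaw 109.7 q7 0.13 tool d [ 0.1877 -0.0094  0.0043] turn -38.9 F [ 0.3 -0.4 -1. ] M [-0.03 -0.07 -0.  ] w 0.225 g 80.1
```

```bash
python3 -m pendant '[[0.015,0.0375,-0.0019,0,0],[0.015,0.0375,-0.0019,0,0],[0.015,0.0375,-0.0019,0,0],[0.015,0.0375,-0.0019,0,0],[0.015,0.0375,-0.0019,0,0],[0.015,0,0,0,-7],[0.015,0,0,0,-7],[0.015,0,0,0,-7],[0.015,0,0,0,-7],[0.015,0,0,0.004,-7],[0.015,0,0,0.004,-4],[0.015,0,0,0,0]]' >/dev/null
python3 -c "
from h import *
go(.4648,.0805,.274,148.6)"
```

```text
t 28.38 pos [0.463  0.0797 0.3031] yaw 148.9 q7 0.38 tool d [-0.0012  0.0016  0.0291] turn 0.3 F [-0.1 -0.1 -2. ] M [ 0.02 -0.02  0.01] w 0.229 g 80.1
```

```bash
python3 -m pendant '[[0.015,-0.001,0.0015,0.008,0],[0.015,0,0,0.008,0],[0.015,0,0,0.007,0],[0.015,0,0,0.006,0],[0.015,0,0,0,0]]' >/dev/null
python3 -c "
from h import *
go(.4648,.0805,.274,148.6)"
python3 -m pendant '[[0.015,0,0,0,7],[0.015,0,0,0,7],[0.015,0,0,0,7],[0.015,0,0,0,7],[0.015,0,0,0,7],[0.015,0,0,0,5]]' >/dev/null
python3 -c "
from h import *
go(.4648,.0805,.274,108.6)"
python3 -m pendant '[[0.015,0,0,0,4]]' >/dev/null
python3 -c "
from h import *
go(.4648,.0805,.274,104.6)"
python3 -m pendant '[[0.015,0,0,0,4]]' >/dev/null
python3 -c "
from h import *
go(.4648,.0805,.274,100.6)"
python3 -m pendant '[[0.015,0,0,0,3]]' >/dev/null
python3 -c "
from h import *
go(.4648,.0805,.274,97.6)"
```

```text
t 28.8 pos [0.4646 0.081  0.2734] yaw 148.9 q7 0.32 tool d [-0.0004 -0.0004 -0.0006] turn 0.3 F [-0.3  0.6 -2.3] M [ 0.07 -0.05  0.01] w 0.228 g 80.0
t 29.3 pos [0.4654 0.0823 0.2749] yaw 108.6 q7 -0.29 tool d [-0.0015 -0.0012  0.0009] turn 0.0 F [ 2.5  4.4 -6.4] M [ 1.15 -0.59  0.11] w 0.223 g 79.5
t 29.38 pos [0.4654 0.0823 0.2749] yaw 104.7 q7 -0.35 tool d [-0.0016 -0.0011  0.0009] turn 0.1 F [ 2.6  3.7 -6.4] M [ 1.16 -0.56  0.1 ] w 0.224 g 79.5
t 29.47 pos [0.4654 0.0823 0.2749] yaw 100.8 q7 -0.41 tool d [-0.0017 -0.0009  0.0009] turn 0.2 F [ 1.7  4.6 -5.2] M [ 1.12 -0.6   0.13] w 0.224 g 79.6
t 29.55 pos [0.4654 0.0823 0.2749] yaw 97.8 q7 -0.45 tool d [-0.0017 -0.0008  0.0009] turn 0.2 F [ 1.8  4.  -5. ] M [ 1.11 -0.58  0.13] w 0.225 g 79.6
```

```bash
python3 -m pendant '[[0.015,0,0,0,3]]' >/dev/null
python3 -c "
from h import *
go(.4648,.0805,.274,94.6)"
python3 -m pendant '[[0.015,0,0,0,2]]' >/dev/null
python3 -c "
from h import *
go(.4648,.0805,.274,92.6)"
```

```text
t 29.63 pos [0.4654 0.0823 0.2749] yaw 94.8 q7 -0.5 tool d [-0.0018 -0.0008  0.0009] turn 0.2 F [ 1.9  4.1 -5.1] M [ 1.12 -0.6   0.5 ] w 0.224 g 79.7
t 29.72 pos [0.4654 0.0824 0.2749] yaw 92.9 q7 -0.53 tool d [-0.0018 -0.0007  0.0009] turn 0.3 F [ 2.   4.2 -4.9] M [ 0.95 -0.57  1.11] w 0.225 g 80.5
```

```bash
python3 -m pendant '[[0.015,0,0,0,1],[0.015,0,0,0,0]]' >/dev/null
python3 -c "
from h import *
go(.4648,.0805,.274,92)"
python3 -m pendant '[[0.015,0,0,0,-6],[0.015,0,0,0,-7],[0.015,0,0,0,0],[0.015,0,0,-0.015,0],[0.015,0,0,-0.025,0],[0.015,0,0,-0.035,0],[0.015,0,0,-0.035,0],[0.015,0,0,-0.035,0],[0.015,0,0,0,0]]' >/dev/null
python3 -c "
from h import *
go(.5,-.13,.45,105.6)"
```

```text
t 29.88 pos [0.4653 0.0823 0.2749] yaw 92.1 q7 -0.54 tool d [-0.0018 -0.0006  0.0009] turn 0.1 F [ 1.9  4.9 -5.9] M [ 1.33 -0.86  1.26] w 0.226 g 80.4
t 30.63 pos [0.4664 0.0816 0.4261] yaw 104.6 q7 -0.17 tool d [-0.2133 -0.0206 -0.0238] turn -1.0 F [ 0.9  0.2 -1.4] M [ 0.05 -0.1   0.01] w 0.226 g 80.6
```

```bash
python3 -m pendant '[[0.015,-0.0355,-0.0034,-0.004,-1],[0.015,-0.0355,-0.0034,-0.004,0],[0.015,-0.0355,-0.0034,-0.004,0],[0.015,-0.0355,-0.0034,-0.004,0],[0.015,-0.0355,-0.0034,-0.004,0],[0.015,-0.0355,-0.0034,-0.004,0],[0.015,0,0,0,0]]' >/dev/null
python3 -c "
from h import *
go(.4958,-.2436,.234,105.6)
nuts('w7')"
```

```text
t 31.22 pos [ 0.5028 -0.1382  0.4434] yaw 105.0 q7 0.3 tool d [-0.0994 -0.0338  0.2098] turn -0.6 F [ 0.2 -0.5 -1.1] M [-0.07 -0.02  0.02] w 0.223 g 80.5
(array([436.7, -70. ]), array([35. , 10.2]), 114.5, 361) [0.0491 0.0548]
   top (array([436.7, -70.1]), array([34. ,  5.5]), 123.3, 239) [ 0.4368 -0.07    0.0537] pca 122.65497668143274
(array([535.1, -87.4]), array([35.1, 10.5]), 105.7, 329) [0.049  0.0547]
   top (array([534.9, -87.3]), array([34. ,  5.6]), 114.4, 207) [ 0.5348 -0.0872  0.0535] pca 114.28035780105924
```

View pics/w7.png

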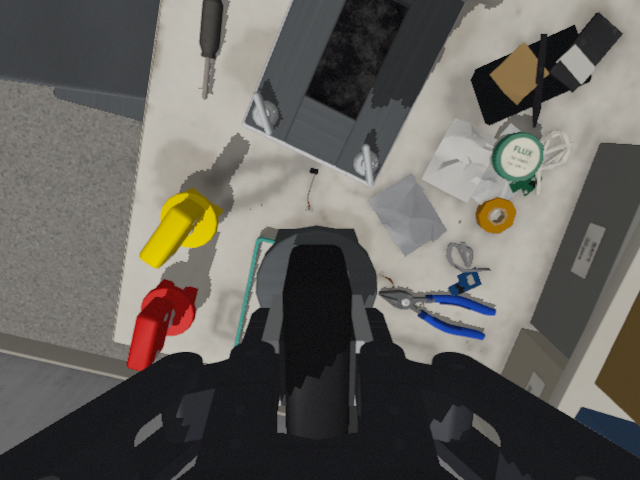

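Nuts 2 and 3 show at (366,165) and (262,113), each turned about 80°, which agrees with the stops felt. I'll take the key back to the tray.

```bash
python3 -m pendant '[[0.015,-0.034,-0.0113,0,0],[0.015,-0.034,-0.0113,0,0],[0.015,-0.0314,-0.0112,0,-0.6],[0.015,0,0,0.03,0],[0.015,0,0,0.04,0],[0.015,0,0,0.04,0],[0.015,0,0,0.04,0],[0.015,0,0,0.03,0],[0.015,0,0,0.01,0],[0.015,0,0,0,0]]' >/dev/null
python3 -c "
from h import *
go(.4958,-.2436,.234,105.6)"
```

```text
t 32.1 pos [ 0.4965 -0.2334  0.251 ] yaw 106.4 q7 0.37 tool d [-0.0097 -0.0035  0.017 ] turn 0.8 F [-0.2  0.5 -1.3] M [ 0.02  0.1  -0.01] w 0.224 g 80.3
```

```bash
python3 -m pendant '[[0.015,-0.012,-0.0035,0,0.8],[0.015,0,0,0.006,0],[0.015,0,0,0.005,0],[0.015,0,0,0.003,0],[0.015,0,0,0.002,0],[0.015,0,0,0,0]]' >/dev/null
python3 -c "
from h import *
go(.4958,-.2436,.234,105.6)"
```

```text
t 32.6 pos [ 0.4977 -0.2469  0.2377] yaw 105.7 q7 0.37 tool d [ 0.0037 -0.0009  0.0037] turn 0.1 F [ 0.   0.5 -1.6] M [0.08 0.03 0.04] w 0.225 g 80.3
```

```bash
python3 -m pendant '[[0.015,0,0,0.0015,0],[0.015,0,0,0.001,0],[0.015,0,0,0.001,0],[0.015,0,0,0,0]]' >/dev/null
python3 -c "
from h import *
go(.4958,-.2436,.234,105.6)"
```

```text
t 32.93 pos [ 0.4979 -0.247   0.2342] yaw 105.7 q7 0.37 tool d [ 0.0038 -0.0011  0.0002] turn 0.1 F [-0.1  0.4 -1.6] M [-0.05 -0.04  0.03] w 0.225 g 80.5
```

```bash
for i in 1; do :; done; python3 -m pendant '[[0.015,0,0,0.001,0],[0.015,0,0,0,0]]' | grep -E "eef|contact"
python3 -m pendant '[[0.015,0,0,0.001,0],[0.015,0,0,0,0]]' | grep -E "eef|contact"
```

```text
eef_pos: [0.4979, -0.247, 0.2342]
contact_force: [-3.1, 1.3, 8.1]
eef_pos: [0.498, -0.2469, 0.2341]
contact_force: [-6.6, 2.5, 16.6]
```

```bash
python3 -m pendant '[[0.015,0,0,-0.0012,0],[0.015,0,0,0,0],[0.05,0,0,0,0],[0.05,0,0,0,0],[0.05,0,0,0,0],[0.05,0,0,0,0],[0.05,0,0,0,0]]' 
python3 -m pendant '[[0.05,0,0,-0.02,0],[0.05,0,0,-0.03,0],[0.05,0,0,-0.04,0],[0.05,0,0,-0.04,0],[0.05,-0.03,0,-0.03,0],[0.05,-0.035,0,-0.02,0],[0.05,-0.035,0,0,0],[0.05,-0.03,0,0,0],[0.05,0,0,0,0]]' >/dev/null
python3 - <<'E'
from h import *
go(.49,-.35,.4,105.6)
p,d=bot.read_camera("wrist");cv2.imwrite("pics/w8.png",p)
W=cloud("wrist",d).reshape(-1,3)
P=W[(W[:,0]>.42)&(W[:,0]<.58)&(W[:,1]>-.33)&(W[:,1]<-.16)&(W[:,2]>.093)&(W[:,2]<.12)];print(rect(P),np.percentile(P[:,2],[5,95]))
p,d=bot.read_camera("scene");cv2.imwrite("pics/s8.png",cv2.resize(p[170:420,150:450],None,fx=2.4,fy=2.4))
W=cloud("wrist",np.load("w7.npy"))
E
```

```text
t: 33.85
eef_pos: [0.4977, -0.247, 0.2332]
tool_rot: [-0.0, 0.604, 0.797, 0.0]
contact_force: [0.1, -0.2, 0.8]
gripper_width: 0.584
grasp_force: 0.0
t 34.6 pos [ 0.5319 -0.3785  0.4126] yaw 105.2 q7 0.64 tool d [ 0.0386 -0.0329  0.0125] turn -0.4 F [-0.3 -0.8 -0.1] M [-0.01  0.1  -0.05] w 0.583 g 0.0
(array([ 500.1, -252.6]), array([36.2, 19.9]), 105.8, 1985) [0.0952033  0.09956284]
```

View pics/w8.png

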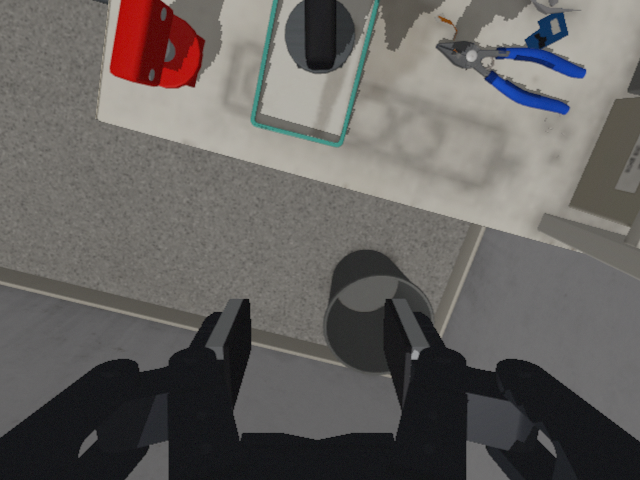

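View pics/s8.png

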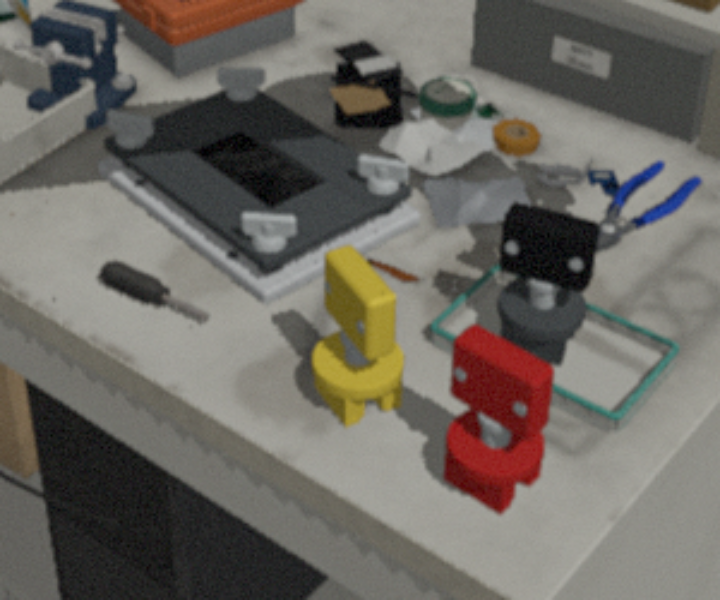

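The key stands upright in the tray, at about (545,270). All four nuts are turned and the bystanders haven't moved, so I'm handing in.

```bash
python3 -c "
from station import bot
print(bot.hand_in())"
```

```text
the job is handed in; nothing more can be done
None
```

I tightened all four wing nuts with the key in cross order (1-3-2-4) over two rounds, about 45° each and then to the stop, stood the key back upright in the tray and handed the job in at about 35 s; no verdict was returned.

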